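# Zero the coffee grinder, four clicks out, hopper back on

## Task

The coffee grinder has been cleaned and has to be set for the moka pot: take the fin of the burr carrier in its throat, screw it clockwise until the burrs touch and it comes to its stop, without forcing it there, then back it out anticlockwise exactly four clicks. After that set the bean hopper upright over the throat's collar and gently lower it until it sits fully home on the grinder. Leave the other things where they stand.

Things in the scene. Friction and masses are not known exactly. Their poses are not given: they have to be found in the camera images.
- grinder: coffee grinder, fixed: bright metal head and motor housing on a black foot, 148 x 124 mm, 165 mm high to the flat black shoulder plate with 20 white click marks in a ring. Origin on the worktop under the axis of the round throat; z up, front (start button, smoky grounds bin) to -x. Yaw within 0.35 rad. A steel collar, outer diameter 76 mm, 16 mm high, bevelled on top, stands round the throat.
- collar_top (a point): centre of the throat collar's upper rim, on the throat axis, 181 mm above the worktop (16 mm above the shoulder plate, on which the hopper's lower edge rests when it is seated).
- fin_grip (a point): grip point of the burr carrier, on the throat axis, 204 mm above the worktop. The carrier is a round black disc in the collar, 3 mm below its rim, with a steel fin across it: 52 mm long, 14 mm thick, flat upright sides 34 mm high (this point 26 mm up). x axis along the fin's length, y across its thickness, z up; it turns with the fin and does not rise.
- carrier: the burr carrier (black disc with the fin), origin on its axis, on the disc's top, 178 mm above the worktop. 20 clicks a turn (0.314 rad each): it takes about 0.25 N m to leave a click, then it snaps into the next and stays there. Clockwise from above closes. It starts about 3 to 7 clicks out; where its stop lies differs every time and can only be felt.
- burr_gap (a joint): hidden gap between the burrs, m: 0 at the stop, where they touch (itself a click position, click zero), +0.00002 per click out. The reading's noise, 0.5 mm, is many clicks wide: it cannot count them. Pressed past the stop the burrs yield about 0.1 rad per N m and spring back when let go; 0.5 to 1 N m shows the stop clearly, over 1.5 N m (0.15 rad past it is the limit) is forcing.
- hopper: empty bean hopper, loose, standing upright on its skirt, 0.17 to 0.34 kg: smoky clear round funnel 127 mm wide at its fixed bright metal lid, down to a straight open skirt, inner diameter 79 mm, outer 88 mm, that slips over the 76 mm collar and clears the fin. 126 mm high with its black knob. Origin: centre of the skirt's lower edge; z up. Seated, it is on the throat axis 165 mm above the worktop.
- hopper_knob (a point): grip point on the round black knob on the hopper's lid: knob 28 mm in diameter, 32 mm high, from 94 to 126 mm above the hopper's lower edge; this point is on the hopper's axis, 117 mm above that edge (grip no lower: the lid is close under the fingertips).
- mug_2: bystander: white mug with dots, 86 mm wide, 96 mm high; origin under it.
- jar_coffee: bystander: glass jar of coffee, 83 mm wide, 157 mm high; origin under its centre.
- moka_pot: bystander: moka pot, 98 x 155 mm, 174 mm high; origin under it.
- salt_shaker: bystander: salt shaker, 44 mm wide, 90 mm high, near the sink's front rim; origin under its centre.
- ramekin: bystander: small glass dish, 57 mm wide, 27 mm high, near the worktop's front edge; origin under its centre.

How it is judged:
By the outcome, as a careful person would: the job done as asked, in the order asked, and still so for the second after the job is handed in, with the robot touching nothing.
It also fails if it takes over 72 s, if anything falls off the work surface, if the arm or the gripper's body presses on something with over 40 N, if the wrist force passes 120 N, or if a joint passes its speed limit or range.

## Robot

A 6-joint arm with a two-finger parallel gripper is mounted at the origin on a cart in front of the work surface, level with it; the furniture and walls round the work are solid. World frame = base frame: x ahead of the robot, y to its left, z up, the work surface at z = 0. Lengths are in mm, angles in rad, forces in N, time in s.
With the tool pointing down it reaches from about 275 to 1000 mm from the base axis. Payload 8.4 kg.
Tool frame: the origin (TCP) lies midway between the tips of the shut fingers; the grasp point (between the pads) lies 19 mm behind it (grip_point_offset is the distance from the TCP to the grasp point, in mm); z points along the fingers, y is the line along which they close (so a half turn about z gives the same grasp; the last joint's range is limited). The gripper opens to 85 mm and grips with 20 to 120 N. Pads are 22 mm wide; open, the fingers measure 114 mm over their backs; the gripper's body (76 mm by 85 mm) begins 54 mm behind the grasp point. The pads swing forward as they close: fully open they stand 13 mm farther back than shut.
Start: joints at [-1.122, 0.353, 1.633, -0, 1.155, -0.002], TCP at [272.303, -562.565, 231.281] pointing down, gripper open.
Joint ranges: [-2.63, 2.63], [-0.92, 2.1], [0.06, 2.66], [-1.3, 4.44], [0, 2.69], [-3.02, 3.02]. Speed limits (rad/s): [2.22, 2.22, 2.79, 3.14, 3.14, 3.14].

## Interface

Orientations are given as a 3x3 rotation matrix whose columns are the frame's x, y, z axes.
In Python, from station import * gives the robot as it stands.
- The arm moves only by the shell command python3 -m handwheel 'ROWS'. ROWS is JSON, a list of rows, each an object of numbers: "tx", "ty", "tz": the shift along the tool's x, y, z in cm; "turn": the turn about the tool's z in rad; "claw": the finger opening in cm, from 0 to 8.54. In form: [{"tx": .., "ty": .., "tz": .., "turn": .., "claw": ..}, ...]. A call has 1 to 10 rows; each row is the pose to reach, as a shift and turn from the pose commanded when the call began, along the tool's axes at that moment; what a row does not reach only later rows make up. A row lasts 1/12 s, in which the tool goes at most 41.7 mm and 7.16 degrees, less where a joint would pass 70% of its speed; a pose out of reach is approached as far as the arm can. A call with a gripper value outside its range is refused whole. The fingers move at their own pace and stop on an object; the grip force is fixed at half the most. Time passes only in rows, so rows that repeat a pose let the fingers close. It gives the time, the measured TCP pose, the force, the opening and the grip force at its end, in the units of the state.
- get_obs(): the state, without advancing time (a new reading comes with each control period).
- snapshot(name): name is "scene" or "side" or "wrist"; returns a dict with "img" (384x512x3 uint8, red, green, blue), "camera_matrix" (3x3 intrinsics, pixels), "view" (4x4, takes a point from world to camera coordinates). Camera axes: x right, y down, z forward; pixel columns grow to the right and rows downward; lengths in mm; the calibration is good to about 2 mm. A picture is of the moment at which its call begins. There is no depth.
- hand_in(): hands the job in; it is judged then, once.
The state is a dict: "clock": time; "joints": joint angles; "qd": joint speeds; "joint_efforts": joint torques, N m; "eef_pos": TCP position; "orientation": TCP orientation; "ft_force": force on the tool from outside, world axes, zero at the start; "ft_torque": the same for the moment, N m; "finger_gap": opening from 0.0 (shut) to 1.0 (fully open); "grasp_force": force on a finger pad.
Only numpy, scipy, OpenCV 4.12 (cv2) and the standard library are available. Lean on these libraries where they do the work, as an engineer would, in place of code of your own. Each camera call takes 0.05 s, during which the arm holds its last target. There are 200 camera calls.

## Working session

There is one attempt and no reset: what is moved stays moved. The work goes in short steps, Python scripts to look and compute and a shell command to move; the robot and the scene stay as the last step left them, time stands still between calls to the robot, and variables do not carry over. Pictures are saved under pics/ and viewed, at most 10 in all, crops included, and the job is handed in when it is done.

```bash
mkdir -p pics; cat > h.py <<'E'
from station import *
import numpy as np, cv2
def shot(n,f):
    s=snapshot(n); cv2.imwrite('pics/'+f+'.png',s['img'][:,:,::-1]); np.savez('pics/'+f+'.npz',K=s['camera_matrix'],V=s['view']); return s
def proj(f,P):
    d=np.load('pics/'+f+'.npz'); p=d['V']@np.r_[P,1]; q=d['K']@p[:3]; return q[:2]/q[2]
def ray(f,u,v):
    d=np.load('pics/'+f+'.npz'); V=d['V']; R=V[:3,:3]; c=-R.T@V[:3,3]; r=R.T@np.linalg.inv(d['K'])@[u,v,1]; return c,r/np.linalg.norm(r)
def atz(f,u,v,z):
    c,r=ray(f,u,v); return c+r*(z-c[2])/r[2]
E
python3 - <<'E'
from h import *
a=shot('scene','scene0');b=shot('side','side0')
for f in('scene0','side0'):
    i=cv2.imread('pics/%s.png'%f); cv2.imwrite('pics/%sb.png'%f,cv2.resize(i,(800,600),interpolation=cv2.INTER_CUBIC))
    print(f,ray(f,256,192))
o=get_obs();print(o['orientation'],o['ft_force'],o['finger_gap'],o['clock'])
E
```

```text
scene0 (array([1736.6686888 ,  681.7261711 , 1287.35928281]), array([-0.69658979, -0.32910268, -0.63753753]))
side0 (array([  89.27058341, 1215.7310211 ,  662.20977371]), array([ 0.34563276, -0.85611645, -0.38419087]))
[[ 9.00103435e-01  4.35675965e-01 -5.10737364e-04]
 [ 4.35676262e-01 -9.00102710e-01  1.14295424e-03]
 [ 3.82416042e-05 -1.25129318e-03 -9.99999216e-01]] [-1.24881177 -0.15846152 -0.68931378] 0.9992517476326287 0.1
```

View pics/scene0b.png

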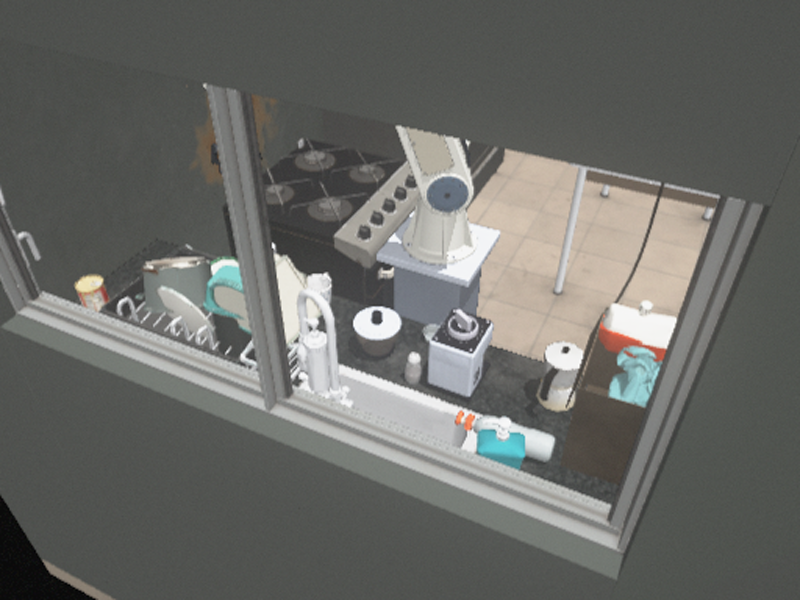

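View pics/side0b.png

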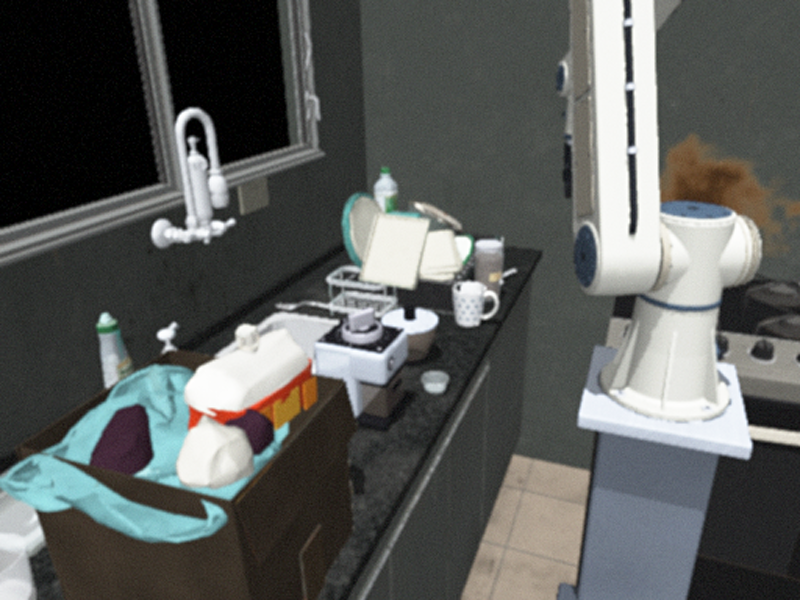

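Scene view: grinder fin at about (463,322), hopper knob at (377,316) in the 800 px image. Side view: fin at (362,325), knob at (410,312). I'll enlarge these.

```bash
python3 - <<'E'
from h import *
def crop(f,x,y,w,h,s):
    i=cv2.imread('pics/%s.png'%f)[y:y+h,x:x+w]; return cv2.resize(i,None,fx=s,fy=s,interpolation=cv2.INTER_CUBIC)
a=crop('scene0',220,190,100,70,7.5)
b=crop('side0',195,190,100,75,7.5)
cv2.imwrite('pics/c1.png',a);cv2.imwrite('pics/c2.png',b)
print(atz('scene0',463*.64,322*.64,204),atz('side0',362*.64,325*.64,204))
print(atz('scene0',377*.64,316*.64,117),atz('side0',410*.64,312*.64,117))
E
```

```text
[561.59160506 293.80903941 204.        ] [522.84770309 324.38844861 204.        ]
[543.24710849  51.8174308  117.        ] [533.4775982   57.75092231 117.        ]
```

View pics/c1.png

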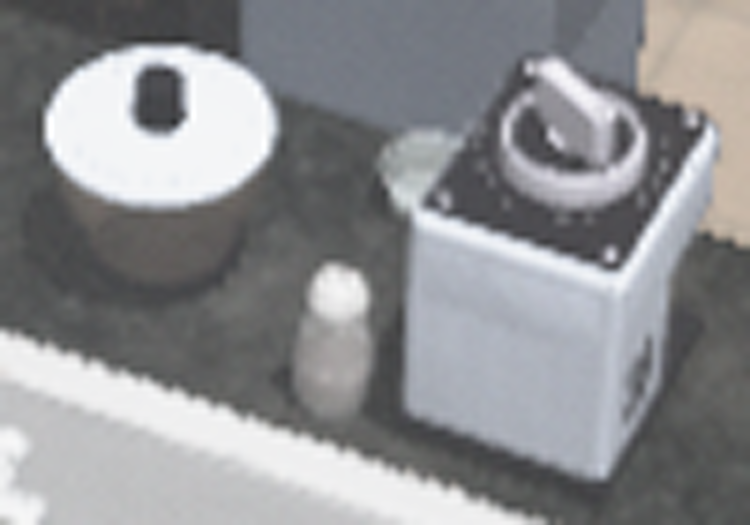

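View pics/c2.png

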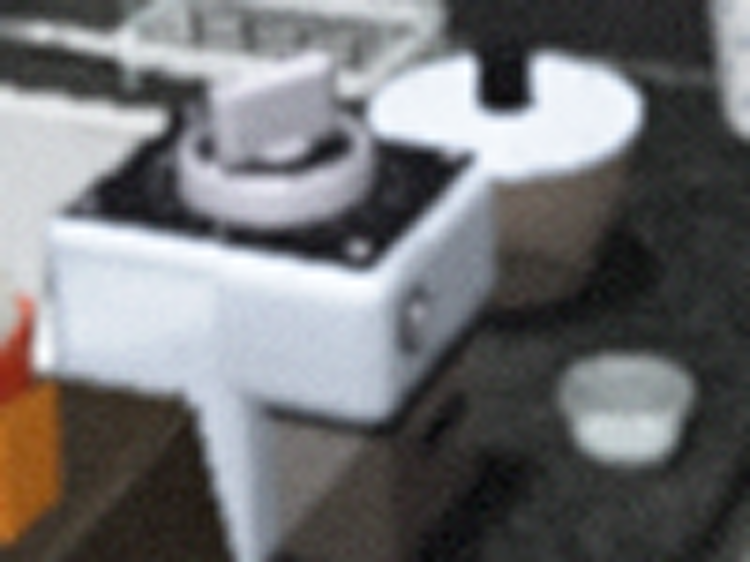

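The crops show the collar rim centred near (574,133) in c1 and (277,150) in c2. The fin's visible top edge runs from (545,62) to (598,118) in c1 and from (215,95) to (330,60) in c2. The knob top is at (160,72) in c1 and (505,55) in c2. I'll triangulate from these.

```bash
cat >> h.py <<'E'
def tri(*obs):
    A=np.zeros((3,3));b=np.zeros(3)
    for f,u,v in obs:
        c,r=ray(f,u,v);M=np.eye(3)-np.outer(r,r);A+=M;b+=M@c
    return np.linalg.solve(A,b)
c1=lambda x,y:('scene0',220+(x+.5)/7.5-.5,190+(y+.5)/7.5-.5)
c2=lambda x,y:('side0',195+(x+.5)/7.5-.5,190+(y+.5)/7.5-.5)
E
python3 - <<'E'
from h import *
print('collar',tri(c1(574,133),c2(277,150)),atz(*c1(574,133),181),atz(*c2(277,150),181))
print('knob mid',tri(c1(160,100),c2(505,80)),atz(*c1(160,100),110),atz(*c2(505,80),110))
print('fin ends c1',atz(*c1(545,62),212),atz(*c1(605,120),212))
print('fin ends c2',atz(*c2(215,95),212),atz(*c2(330,58),212))
print('head corners c1',[atz(*c1(*p),165)[:2] for p in[(418,205),(615,270),(712,130),(530,65)]])
s=shot('wrist','w0')
o=get_obs();V=s['view'];R=o['orientation'];T=np.eye(4);T[:3,:3]=R;T[:3,3]=o['eef_pos']
print('cam in tool',(V@T).round(3),s['camera_matrix'])
print(o['clock'],o['joints'])
E
```

```text
collar [541.94211148 286.84948947 179.53749279] [543.55791037 287.39740032 181.        ] [540.57689908 289.60254453 181.        ]
knob mid [539.4512823   47.86285186 109.52608359] [540.4629356   48.52392285 110.        ] [539.13206862  47.94460559 110.        ]
fin ends c1 [532.93129617 265.32849867 212.        ] [561.21892729 308.72043812 212.        ]
fin ends c2 [554.08652726 312.74496396 212.        ] [527.39074165 266.29963715 212.        ]
head corners c1 [array([611.30932934, 231.16642554]), array([612.05815419, 337.12186562]), array([493.02373481, 344.949065  ]), array([486.05403914, 240.91645603])]
cam in tool [[ 1.00000e-03  1.00000e+00  1.00000e-03  3.76000e-01]
 [-9.61000e-01  1.00000e-03 -2.78000e-01  2.78380e+01]
 [-2.78000e-01 -0.00000e+00  9.61000e-01  1.55688e+02]
 [ 0.00000e+00  0.00000e+00  0.00000e+00  1.00000e+00]] [[267.16300852   0.         258.60279478]
 [  0.         267.16300852 195.26469647]
 [  0.           0.           1.        ]]
0.15 [-1.12241995e+00  3.53505088e-01  1.63394317e+00 -1.14147033e-05
  1.15518415e+00 -2.41163124e-03]
```

```bash
cat >> h.py <<'E'
def yaw(o): return np.arctan2(o['orientation'][1,0],o['orientation'][0,0])
def plan(P,y):
    o=get_obs();d=np.array(o['orientation']).T@(np.array(P)-o['eef_pos'])/10
    t=-((y-yaw(o)+np.pi)%(2*np.pi)-np.pi)
    print('tx %.2f ty %.2f tz %.2f turn %.3f'%(*d,t),'q6 %.2f t %.2f yaw %.4f'%(o['joints'][5],o['clock'],yaw(o)),'pos',np.round(o['eef_pos'],1),'F',np.round(o['ft_force'],2),'T',np.round(o['ft_torque'],2),'gap %.3f grip %.1f'%(o['finger_gap'],o['grasp_force']))
E
python3 -m handwheel '[{"tz":-4,"turn":-0.1},{"tx":1,"ty":-1,"tz":-8,"turn":-0.2},{"tx":61.4,"ty":-64.7,"tz":-11,"turn":-1.2},{"tx":61.4,"ty":-64.7,"tz":-11,"turn":-1.2},{"tx":61.4,"ty":-64.7,"tz":-11,"turn":-1.2},{"tx":61.4,"ty":-64.7,"tz":-11,"turn":-1.2},{"tx":61.4,"ty":-64.7,"tz":-11,"turn":-1.2},{"tx":61.4,"ty":-64.7,"tz":-11,"turn":-1.2},{"tx":61.4,"ty":-64.7,"tz":-11,"turn":-1.2},{"tx":61.4,"ty":-64.7,"tz":-11,"turn":-1.2}]'
python3 -c "
from h import *
plan([542,288,330],1.012+np.pi)"
```

```text
tx 61.33 ty -64.78 tz -9.86 turn 2.580 q6 -0.00 t 0.15 yaw 0.4508 pos [ 272.1 -562.3  230.7] F [-0.01 -0.87  0.4 ] T [0.03 0.02 0.01] gap 0.999 grip 0.0invalid input at $[0]: expected keys tx, ty, tz, turn, claw
```

```bash

python3 -m handwheel '[{"tx":0,"ty":0,"tz":-4,"turn":-0.1,"claw":8.5},{"tx":1,"ty":-1,"tz":-8,"turn":-0.2,"claw":8.5},{"tx":61.4,"ty":-64.7,"tz":-11,"turn":-1.2,"claw":8.5},{"tx":61.4,"ty":-64.7,"tz":-11,"turn":-1.2,"claw":8.5},{"tx":61.4,"ty":-64.7,"tz":-11,"turn":-1.2,"claw":8.5},{"tx":61.4,"ty":-64.7,"tz":-11,"turn":-1.2,"claw":8.5},{"tx":61.4,"ty":-64.7,"tz":-11,"turn":-1.2,"claw":8.5},{"tx":61.4,"ty":-64.7,"tz":-11,"turn":-1.2,"claw":8.5},{"tx":61.4,"ty":-64.7,"tz":-11,"turn":-1.2,"claw":8.5},{"tx":61.4,"ty":-64.7,"tz":-11,"turn":-1.2,"claw":8.5}]'
python3 -c "
from h import *
plan([542,288,330],1.012+np.pi)"
```

```text
clock: 0.98
eef_pos: [377.8, -230.0, 322.3]
orientation: [[-0.086, 0.996, 0.0], [0.996, 0.086, -0.0], [-0.0, 0.0, -1.0]]
ft_force: [2.0, 0.8, -0.8]
finger_gap: 0.997
grasp_force: 0.0
tx 50.21 ty 20.80 tz -0.77 turn -2.497 q6 -0.64 t 0.98 yaw 1.6565 pos [ 377.8 -230.   322.3] F [ 2.    0.83 -0.78] T [-0.04 -0.01  0.04] gap 0.997 grip 0.0
```

```bash

python3 -m handwheel '[{"tx":50.2,"ty":20.8,"tz":-0.8,"turn":-1.25,"claw":8.5},{"tx":50.2,"ty":20.8,"tz":-0.8,"turn":-1.25,"claw":8.5},{"tx":50.2,"ty":20.8,"tz":-0.8,"turn":-1.25,"claw":8.5},{"tx":50.2,"ty":20.8,"tz":-0.8,"turn":-1.25,"claw":8.5},{"tx":50.2,"ty":20.8,"tz":-0.8,"turn":-1.25,"claw":8.5},{"tx":50.2,"ty":20.8,"tz":-0.8,"turn":-1.25,"claw":8.5},{"tx":50.2,"ty":20.8,"tz":-0.8,"turn":-1.25,"claw":8.5},{"tx":50.2,"ty":20.8,"tz":-0.8,"turn":-1.25,"claw":8.5},{"tx":50.2,"ty":20.8,"tz":-0.8,"turn":-1.25,"claw":8.5},{"tx":50.2,"ty":20.8,"tz":-0.8,"turn":-1.25,"claw":8.5}]'
python3 -c "
from h import *
plan([542,288,330],1.012+np.pi)"
```

```text
clock: 1.82
eef_pos: [506.1, 166.6, 328.3]
orientation: [[-0.973, 0.232, 0.0], [0.232, 0.973, -0.0], [-0.0, -0.0, -1.0]]
ft_force: [1.5, -0.7, 0.4]
finger_gap: 0.991
grasp_force: 0.0
tx -0.68 ty 12.64 tz -0.17 turn -1.246 q6 -1.02 t 1.82 yaw 2.9073 pos [506.1 166.6 328.3] F [ 1.53 -0.67  0.45] T [-0.01 -0.02 -0.07] gap 0.991 grip 0.0
```

```bash

python3 -m handwheel '[{"tx":-0.7,"ty":12.6,"tz":0,"turn":-1.246,"claw":8.5},{"tx":-0.7,"ty":12.6,"tz":0,"turn":-1.246,"claw":8.5},{"tx":-0.7,"ty":12.6,"tz":0,"turn":-1.246,"claw":8.5},{"tx":-0.7,"ty":12.6,"tz":0,"turn":-1.246,"claw":8.5},{"tx":-0.7,"ty":12.6,"tz":0,"turn":-1.246,"claw":8.5},{"tx":-0.7,"ty":12.6,"tz":0,"turn":-1.246,"claw":8.5},{"tx":-0.7,"ty":12.6,"tz":0,"turn":-1.246,"claw":8.5},{"tx":-0.7,"ty":12.6,"tz":0,"turn":-1.246,"claw":8.5},{"tx":-0.7,"ty":12.6,"tz":0,"turn":-1.246,"claw":8.5},{"tx":-0.7,"ty":12.6,"tz":0,"turn":-1.246,"claw":8.5}]'
python3 -c "
from h import *
s=shot('wrist','w1')
plan([542,288,330],1.012+np.pi)
i=cv2.imread('pics/w1.png')
for p in ([542,288,181],[542,288,212],[542+22,288+14,212],[542+26*np.cos(1.012),288+26*np.sin(1.012),212],[542-26*np.cos(1.012),288-26*np.sin(1.012),212]): print(proj('w1',p))
cv2.imwrite('pics/w1b.png',cv2.resize(i,(800,600),interpolation=cv2.INTER_CUBIC))"
```

```text
clock: 2.65
eef_pos: [542.7, 285.1, 328.0]
orientation: [[-0.531, -0.848, -0.001], [-0.848, 0.531, -0.0], [0.001, 0.0, -1.0]]
ft_force: [-0.0, -0.4, 0.2]
finger_gap: 0.998
grasp_force: 0.0
tx -0.21 ty 0.22 tz -0.20 turn 0.008 q6 -2.11 t 2.70 yaw -2.1214 pos [542.7 285.  328. ] F [-0.56  0.23  1.17] T [ 0.02 -0.01 -0.09] gap 0.994 grip 0.0
[259.85804102 186.140811  ]
[260.02220028 193.69553108]
[249.0494685  215.73299054]
[259.97391097 217.98312559]
[260.07315931 168.06517348]
```

View pics/w1b.png

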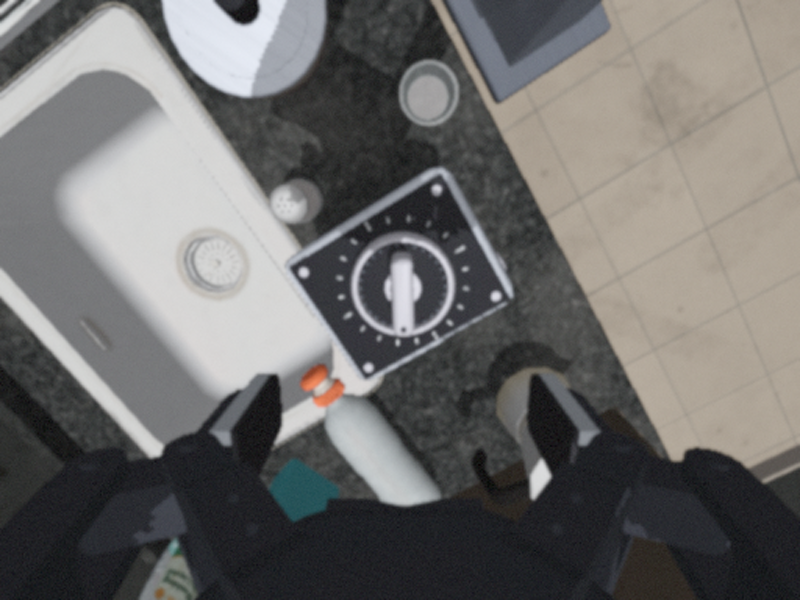

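The wrist view shows the collar centred near (403,286), and the fin is nearly vertical with its top edge from (401,255) to (404,332).

```bash

python3 -c "
from h import *
q=lambda x,y:((x+.5)*.64-.5,(y+.5)*.64-.5)
c=atz('w1',*q(403,286.5),181);a=atz('w1',*q(401,255),212);b=atz('w1',*q(403.5,332),212)
print(c,a,b,(a+b)/2,np.linalg.norm(a-b)); d=b-a;print(np.arctan2(d[1],d[0]))
i=cv2.cvtColor(cv2.imread('pics/w1.png'),cv2.COLOR_BGR2GRAY)
for y in range(164,214,6):
  r=i[y,244:272].astype(int);print(y,r)
plan([542,288,255],np.arctan2(d[1],d[0]))"
```

```text
[542.20314371 283.8742873  181.        ] [528.57322583 259.88973373 212.        ] [554.16425351 303.73644913 212.        ] [541.36873967 281.81309143 212.        ] 50.76844639112387
1.042487474820059
164 [ 61  60  63  56  47  47  67  90 104 111 113 115 118 119 121 119 116 111
 101  87  66  65  66  64  62  62  59  64]
170 [ 55  60  63  57  57  87 139 175 197 207 214 215 217 219 223 225 221 214
 197 165 117  75  68  61  60  64  58  59]
176 [ 61  59  60  72 100 125 148 178 196 208 215 217 219 220 224 226 224 216
 200 185 180 174 142  98  72  62  62  62]
182 [ 62  97 158 205 216 204 180 179 194 207 214 219 220 222 224 225 223 216
 204 195 204 218 225 220 199 151  89  62]
188 [ 64  71 121 174 202 199 179 173 189 204 215 217 220 222 223 224 221 216
 205 193 197 212 219 208 169 111  73  61]
194 [ 59  62  59  58  56  61  95 145 181 201 213 218 220 221 222 221 220 215
 203 186 148  99  68  62  60  58  61  60]
200 [ 60  63  59  58  61  62  86 135 176 197 210 217 218 220 221 221 220 216
 206 188 151 101  68  62  60  59  60  63]
206 [100  94  83  69  61  63  79 124 170 195 209 217 218 219 218 218 217 215
 207 189 157 109  79  70  69  73  89 106]
212 [134 158 175 188 194 198 196 193 186 190 200 203 185 159 149 168 195 205
 201 194 193 197 197 193 187 176 158 130]
tx -0.22 ty 0.22 tz 7.30 turn 3.119 q6 -2.11 t 2.70 yaw -2.1214 pos [542.7 285.  328. ] F [-0.56  0.23  1.17] T [ 0.02 -0.01 -0.09] gap 0.994 grip 0.0
```

```bash

python3 -m handwheel '[{"tx":0,"ty":0.05,"tz":3,"turn":-0.025,"claw":8.5},{"tx":0,"ty":0.05,"tz":6,"turn":-0.025,"claw":6},{"tx":0,"ty":0.05,"tz":9,"turn":-0.025,"claw":4.5},{"tx":0,"ty":0.05,"tz":12,"turn":-0.025,"claw":4},{"tx":0,"ty":0.05,"tz":13.5,"turn":-0.025,"claw":4},{"tx":0,"ty":0.05,"tz":14.3,"turn":-0.025,"claw":3.5},{"tx":0,"ty":0.05,"tz":14.3,"turn":-0.025,"claw":3},{"tx":0,"ty":0.05,"tz":14.3,"turn":-0.025,"claw":3},{"tx":0,"ty":0.05,"tz":14.3,"turn":-0.025,"claw":3},{"tx":0,"ty":0.05,"tz":14.3,"turn":-0.025,"claw":3}]'
python3 -c "
from h import *
s=shot('wrist','w2')
plan([542.4,285.5,185],1.045+np.pi)
i=cv2.imread('pics/w2.png')
for p in ([542.4,285.5,181],[542.4,285.5,212]): print(proj('w2',p))
cv2.imwrite('pics/w2b.png',cv2.resize(i,(800,600),interpolation=cv2.INTER_CUBIC))"
```

```text
clock: 3.53
eef_pos: [543.4, 285.8, 186.9]
orientation: [[-0.515, -0.857, 0.002], [-0.857, 0.515, 0.001], [-0.002, -0.001, -1.0]]
ft_force: [0.1, -0.3, 0.8]
finger_gap: 0.354
grasp_force: 0.0
tx 0.07 ty 0.06 tz 0.18 turn -0.015 q6 -2.12 t 3.58 yaw -2.1117 pos [543.2 285.8 186.8] F [-0.17 -0.19 -0.8 ] T [-0.01  0.02  0.01] gap 0.351 grip 0.0
[258.59160142 238.53440983]
[258.53417715 265.90944064]
```

View pics/w2b.png

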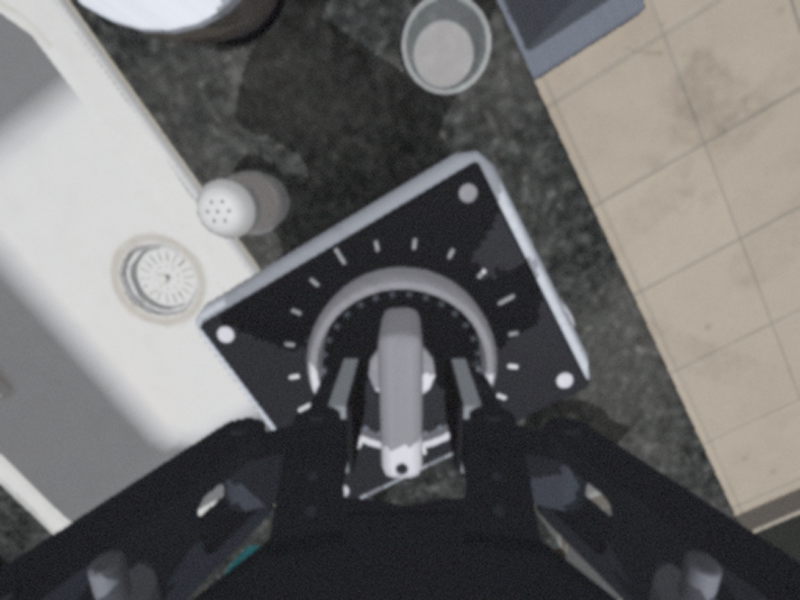

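The fin is centred between the fingers, with its top running from (401,309) to (402,474).

```bash

python3 -c "
from h import *
q=lambda x,y:((x+.5)*.64-.5,(y+.5)*.64-.5)
a=atz('w2',*q(401,309),212);b=atz('w2',*q(402,475),212)
print(a,b,(a+b)/2,np.linalg.norm(a-b)); d=b-a;print(np.arctan2(d[1],d[0]))
l=atz('w2',*q(308,362),181);r=atz('w2',*q(497,362),181);print(l,r,(l+r)/2,np.linalg.norm(l-r))
c=(a+b)/2
plan([c[0],c[1],185],np.arctan2(d[1],d[0])+np.pi)"
```

```text
[525.1135663  254.83714577 212.        ] [554.39758227 304.06484223 212.        ] [539.75557428 279.450994   212.        ] 57.27931293060325
1.0341583814085844
[571.75011441 262.53936559 181.        ] [509.52487544 299.81977415 181.        ] [540.63749492 281.17956987 181.        ] 72.53832937374553
tx 0.72 ty -0.03 tz 0.18 turn -0.004 q6 -2.12 t 3.58 yaw -2.1117 pos [543.2 285.8 186.8] F [-0.17 -0.19 -0.8 ] T [-0.01  0.02  0.01] gap 0.351 grip 0.0
```

```bash

python3 -m handwheel '[{"tx":0.23,"ty":0,"tz":0.15,"turn":0,"claw":3},{"tx":0.23,"ty":0,"tz":0.15,"turn":0,"claw":3},{"tx":0.23,"ty":0,"tz":0.15,"turn":0,"claw":2},{"tx":0.23,"ty":0,"tz":0.15,"turn":0,"claw":1},{"tx":0.23,"ty":0,"tz":0.15,"turn":0,"claw":0.8},{"tx":0.23,"ty":0,"tz":0.15,"turn":0,"claw":0.8},{"tx":0.23,"ty":0,"tz":0.15,"turn":0,"claw":0.8},{"tx":0.23,"ty":0,"tz":0.15,"turn":0,"claw":0.8},{"tx":0.23,"ty":0,"tz":0.15,"turn":0,"claw":0.8},{"tx":0.23,"ty":0,"tz":0.15,"turn":0,"claw":0.8}]'
python3 -c "
from h import *
plan([541.7,284,185],1.04+np.pi)"
```

```text
clock: 4.42
eef_pos: [542.6, 282.6, 184.4]
orientation: [[-0.515, -0.857, 0.002], [-0.857, 0.515, -0.001], [-0.0, -0.003, -1.0]]
ft_force: [4.0, -5.1, 1.6]
finger_gap: 0.149
grasp_force: 61.8
tx -0.08 ty 0.15 tz -0.06 turn -0.010 q6 -2.12 t 4.42 yaw -2.1113 pos [542.6 282.6 184.4] F [ 4.05 -5.11  1.59] T [-0.66 -0.47  0.05] gap 0.149 grip 61.8
```

```bash

python3 -m handwheel '[{"tx":0,"ty":-0.1,"tz":0,"turn":0.1,"claw":0.8},{"tx":0,"ty":-0.1,"tz":0,"turn":0.2,"claw":0.8},{"tx":0,"ty":-0.1,"tz":0,"turn":0.3,"claw":0.8},{"tx":0,"ty":-0.1,"tz":0,"turn":0.4,"claw":0.8},{"tx":0,"ty":-0.1,"tz":0,"turn":0.5,"claw":0.8},{"tx":0,"ty":-0.1,"tz":0,"turn":0.6,"claw":0.8},{"tx":0,"ty":-0.1,"tz":0,"turn":0.7,"claw":0.8},{"tx":0,"ty":-0.1,"tz":0,"turn":0.7,"claw":0.8},{"tx":0,"ty":-0.1,"tz":0,"turn":0.7,"claw":0.8},{"tx":0,"ty":-0.1,"tz":0,"turn":0.7,"claw":0.8}]'
python3 -c "
from h import *
plan([541.7,284,185],-2.1113)"
```

```text
clock: 5.25
eef_pos: [541.8, 283.7, 184.4]
orientation: [[-0.945, -0.327, -0.0], [-0.327, 0.945, 0.001], [0.0, 0.001, -1.0]]
ft_force: [-3.7, 2.7, 5.4]
finger_gap: 0.152
grasp_force: 62.3
tx -0.00 ty 0.04 tz -0.06 turn -0.697 q6 -1.43 t 5.25 yaw -2.8080 pos [541.8 283.7 184.4] F [-3.67  2.69  5.41] T [0.83 0.78 0.08] gap 0.152 grip 62.3
```

```bash

python3 -m handwheel '[{"tx":0,"ty":0,"tz":0,"turn":0.08,"claw":0.8},{"tx":0,"ty":0,"tz":0,"turn":0.16,"claw":0.8},{"tx":0,"ty":0,"tz":0,"turn":0.24,"claw":0.8},{"tx":0,"ty":0,"tz":0,"turn":0.314,"claw":0.8},{"tx":0,"ty":0,"tz":0,"turn":0.314,"claw":0.8},{"tx":0,"ty":0,"tz":0,"turn":0.314,"claw":0.8}]'
python3 -c "
from h import *
plan([541.7,284,185],-2.1113)"
```

```text
clock: 5.75
eef_pos: [541.7, 284.3, 184.4]
orientation: [[-1.0, -0.019, -0.001], [-0.019, 1.0, 0.002], [0.0, 0.002, -1.0]]
ft_force: [-4.4, 6.1, 4.2]
finger_gap: 0.153
grasp_force: 62.3
tx -0.00 ty -0.03 tz -0.06 turn -1.011 q6 -1.11 t 5.75 yaw -3.1225 pos [541.7 284.3 184.4] F [-4.39  6.15  4.23] T [1.28 0.81 0.1 ] gap 0.153 grip 62.3
```

```bash

python3 -m handwheel '[{"tx":0,"ty":0.05,"tz":0,"turn":0.08,"claw":0.8},{"tx":0,"ty":0.05,"tz":0,"turn":0.16,"claw":0.8},{"tx":0,"ty":0.05,"tz":0,"turn":0.24,"claw":0.8},{"tx":0,"ty":0.05,"tz":0,"turn":0.314,"claw":0.8},{"tx":0,"ty":0.05,"tz":0,"turn":0.314,"claw":0.8},{"tx":0,"ty":0.05,"tz":0,"turn":0.314,"claw":0.8}]'
python3 -c "
from h import *
plan([541.7,284,185],-2.1113)"
```

```text
clock: 6.25
eef_pos: [541.8, 285.0, 184.4]
orientation: [[-0.957, 0.291, -0.0], [0.291, 0.957, 0.003], [0.001, 0.003, -1.0]]
ft_force: [-5.1, 6.8, 4.1]
finger_gap: 0.156
grasp_force: 62.2
tx -0.02 ty -0.10 tz -0.06 turn -1.325 q6 -0.80 t 6.25 yaw 2.8467 pos [541.8 285.  184.4] F [-5.1   6.83  4.08] T [1.34 0.69 0.2 ] gap 0.156 grip 62.2
```

```bash

python3 -m handwheel '[{"tx":0,"ty":0.05,"tz":0,"turn":0.03,"claw":0.8},{"tx":0,"ty":0.05,"tz":0,"turn":0.05,"claw":0.8},{"tx":0,"ty":0.05,"tz":0,"turn":0.05,"claw":0.8}]'
python3 -c "
from h import *
plan([541.7,284,185],-2.1113)"
```

```text
clock: 6.5
eef_pos: [541.9, 285.1, 184.4]
orientation: [[-0.941, 0.339, -0.0], [0.339, 0.941, 0.002], [0.001, 0.002, -1.0]]
ft_force: [-5.0, 5.8, 5.4]
finger_gap: 0.15
grasp_force: 62.3
tx -0.02 ty -0.11 tz -0.06 turn -1.376 q6 -0.75 t 6.50 yaw 2.7959 pos [541.9 285.1 184.4] F [-5.    5.83  5.38] T [1.08 0.73 0.03] gap 0.150 grip 62.3
```

```bash
sed -i "s/'gap %.3f/'q6eff %.2f'%o['joint_efforts'][5],'gap %.3f/" h.py
python3 -m handwheel '[{"tx":0,"ty":0.05,"tz":0,"turn":0.07,"claw":0.8},{"tx":0,"ty":0.05,"tz":0,"turn":0.14,"claw":0.8},{"tx":0,"ty":0.05,"tz":0,"turn":0.21,"claw":0.8},{"tx":0,"ty":0.05,"tz":0,"turn":0.26,"claw":0.8},{"tx":0,"ty":0.05,"tz":0,"turn":0.26,"claw":0.8},{"tx":0,"ty":0.05,"tz":0,"turn":0.26,"claw":0.8}]'
python3 -c "
from h import *
plan([541.7,284,185],-2.1113)"
```

```text
clock: 7.0
eef_pos: [542.1, 285.6, 184.4]
orientation: [[-0.823, 0.568, -0.0], [0.568, 0.823, 0.002], [0.001, 0.002, -1.0]]
ft_force: [-4.8, 5.5, 4.8]
finger_gap: 0.157
grasp_force: 62.3
tx -0.05 ty -0.15 tz -0.06 turn -1.635 q6 -0.49 t 7.00 yaw 2.5369 pos [542.1 285.6 184.4] F [-4.84  5.47  4.8 ] T [1.07 0.66 0.09] q6eff 0.29 gap 0.157 grip 62.3
```

```bash

python3 -m handwheel '[{"tx":0,"ty":0,"tz":0,"turn":0.08,"claw":0.8},{"tx":0,"ty":0,"tz":0,"turn":0.16,"claw":0.8},{"tx":0,"ty":0,"tz":0,"turn":0.24,"claw":0.8},{"tx":0,"ty":0,"tz":0,"turn":0.314,"claw":0.8},{"tx":0,"ty":0,"tz":0,"turn":0.314,"claw":0.8},{"tx":0,"ty":0,"tz":0,"turn":0.314,"claw":0.8}]'
python3 -c "
from h import *
plan([541.7,284,185],-2.1113)"
```

```text
clock: 7.5
eef_pos: [542.6, 286.1, 184.4]
orientation: [[-0.607, 0.795, 0.001], [0.795, 0.607, 0.003], [0.002, 0.002, -1.0]]
ft_force: [-2.6, 8.4, 3.1]
finger_gap: 0.15
grasp_force: 62.0
tx -0.11 ty -0.20 tz -0.06 turn -1.949 q6 -0.17 t 7.50 yaw 2.2228 pos [542.6 286.1 184.4] F [-2.55  8.43  3.13] T [1.39 0.35 0.07] q6eff 0.38 gap 0.150 grip 62.0
```

```bash

python3 -m handwheel '[{"tx":0,"ty":0,"tz":0,"turn":0.08,"claw":0.8},{"tx":0,"ty":0,"tz":0,"turn":0.16,"claw":0.8},{"tx":0,"ty":0,"tz":0,"turn":0.24,"claw":0.8},{"tx":0,"ty":0,"tz":0,"turn":0.314,"claw":0.8},{"tx":0,"ty":0,"tz":0,"turn":0.314,"claw":0.8},{"tx":0,"ty":0,"tz":0,"turn":0.314,"claw":0.8}]'
python3 -c "
from h import *
plan([541.7,284,185],-2.1113)"
```

```text
clock: 8.0
eef_pos: [543.0, 286.2, 184.5]
orientation: [[-0.335, 0.942, 0.002], [0.942, 0.335, 0.002], [0.002, 0.003, -1.0]]
ft_force: [-0.8, 8.5, 0.9]
finger_gap: 0.153
grasp_force: 85.4
tx -0.16 ty -0.20 tz -0.05 turn -2.259 q6 0.14 t 8.00 yaw 1.9127 pos [543.  286.2 184.5] F [-0.8   8.5   0.89] T [1.34 0.09 2.12] q6eff 2.36 gap 0.153 grip 85.4
```

```bash

python3 -m handwheel '[{"tx":0,"ty":0,"tz":0,"turn":-0.03,"claw":0.8},{"tx":0,"ty":0,"tz":0,"turn":-0.06,"claw":0.8},{"tx":0,"ty":0,"tz":0,"turn":-0.06,"claw":0.8}]'
python3 -c "
from h import *
plan([541.7,284,185],-2.1113)"
```

```text
clock: 8.25
eef_pos: [543.1, 286.3, 184.4]
orientation: [[-0.39, 0.921, 0.002], [0.921, 0.39, 0.003], [0.002, 0.003, -1.0]]
ft_force: [-0.4, 9.1, 1.1]
finger_gap: 0.149
grasp_force: 61.9
tx -0.16 ty -0.21 tz -0.06 turn -2.200 q6 0.08 t 8.25 yaw 1.9719 pos [543.1 286.3 184.4] F [-0.39  9.08  1.08] T [1.41 0.03 0.41] q6eff -0.20 gap 0.149 grip 61.9
```

```bash

python3 -m handwheel '[{"tx":0,"ty":0,"tz":0,"turn":-0.1,"claw":0.8},{"tx":0,"ty":0,"tz":0,"turn":-0.2,"claw":0.8},{"tx":0,"ty":0,"tz":0,"turn":-0.3,"claw":0.8},{"tx":0,"ty":0,"tz":0,"turn":-0.4,"claw":0.8},{"tx":0,"ty":0,"tz":0,"turn":-0.5,"claw":0.8},{"tx":0,"ty":0,"tz":0,"turn":-0.6,"claw":0.8},{"tx":0,"ty":0,"tz":0,"turn":-0.7,"claw":0.8},{"tx":0,"ty":0,"tz":0,"turn":-0.8,"claw":0.8},{"tx":0,"ty":0,"tz":0,"turn":-0.9,"claw":0.8},{"tx":0,"ty":0,"tz":0,"turn":-1.0,"claw":0.8}]'
python3 -m handwheel '[{"tx":0,"ty":0,"tz":0,"turn":-0.09,"claw":0.8},{"tx":0,"ty":0,"tz":0,"turn":-0.18,"claw":0.8},{"tx":0,"ty":0,"tz":0,"turn":-0.257,"claw":0.8},{"tx":0,"ty":0,"tz":0,"turn":-0.257,"claw":0.8},{"tx":0,"ty":0,"tz":0,"turn":-0.257,"claw":0.8}]'
python3 -c "
from h import *
plan([541.7,284,185],-2.1113-.9425)"
```

```text
clock: 9.08
eef_pos: [541.7, 284.8, 184.4]
orientation: [[-0.986, 0.167, -0.001], [0.167, 0.986, 0.001], [0.001, 0.0, -1.0]]
ft_force: [-6.3, 1.2, 7.2]
finger_gap: 0.156
grasp_force: 62.7
clock: 9.5
eef_pos: [541.7, 284.3, 184.4]
orientation: [[-0.996, -0.085, -0.001], [-0.085, 0.996, -0.0], [0.001, -0.0, -1.0]]
ft_force: [-5.7, -1.2, 7.3]
finger_gap: 0.152
grasp_force: 62.8
tx -0.00 ty -0.03 tz -0.06 turn -0.002 q6 -1.18 t 9.50 yaw -3.0563 pos [541.7 284.3 184.4] F [-5.71 -1.21  7.29] T [0.18 0.97 0.18] q6eff -0.15 gap 0.152 grip 62.8
```

```bash

python3 -m handwheel '[{"tx":0,"ty":0,"tz":0,"turn":0,"claw":2},{"tx":0,"ty":0,"tz":0,"turn":0,"claw":4},{"tx":0,"ty":0,"tz":0,"turn":0,"claw":5},{"tx":0,"ty":0,"tz":0,"turn":0,"claw":5},{"tx":0,"ty":0,"tz":-2,"turn":0,"claw":5},{"tx":0,"ty":0,"tz":-5,"turn":0,"claw":5},{"tx":0,"ty":0,"tz":-9,"turn":0,"claw":5},{"tx":0,"ty":0,"tz":-13,"turn":0,"claw":5},{"tx":0,"ty":0,"tz":-14.5,"turn":0,"claw":5},{"tx":0,"ty":0,"tz":-14.5,"turn":0,"claw":5}]'
python3 -c "
from h import *
s=shot('wrist','w3')
plan([539.5,47.9,300],-3.05)
i=cv2.imread('pics/w3.png')[60:300,60:380]
for p in ([541.7,284.5,181],[541.7,284.5,212],[540,48,126]): print(proj('w3',p))
cv2.imwrite('pics/w3b.png',cv2.resize(i,(800,600),interpolation=cv2.INTER_CUBIC))"
```

```text
clock: 10.33
eef_pos: [544.5, 285.3, 334.1]
orientation: [[-0.997, -0.082, 0.007], [-0.082, 0.997, 0.004], [-0.008, 0.003, -1.0]]
ft_force: [0.5, -0.3, 0.2]
finger_gap: 0.582
grasp_force: 0.0
tx 2.34 ty -23.58 tz 3.06 turn -0.010 q6 -1.17 t 10.38 yaw -3.0600 pos [543.5 284.7 331.1] F [ 0.25 -0.65 -0.64] T [-0.02  0.03  0.06] q6eff 0.00 gap 0.587 grip 0.0
[257.47892602 179.87217297]
[257.46190514 186.85345445]
[ 76.58361252 154.43455559]
```

View pics/w3b.png

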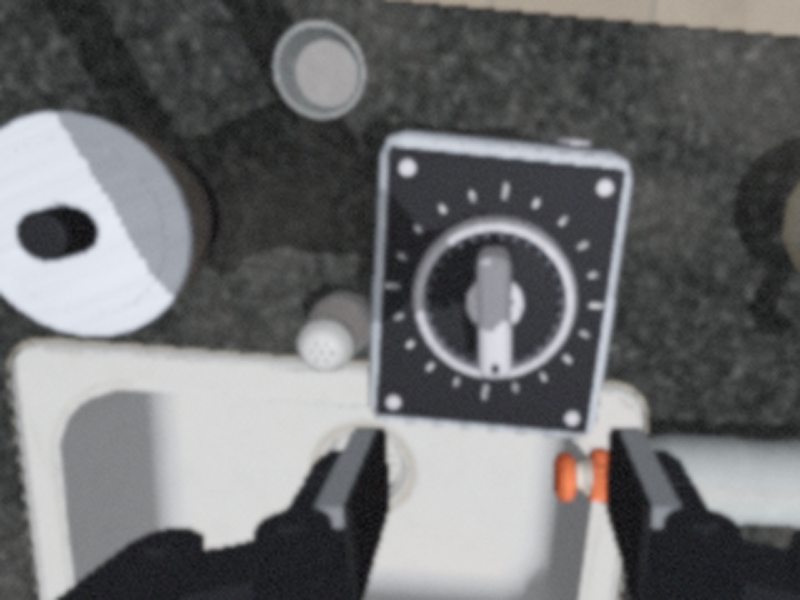

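The fin is aligned with the tool (crop columns 494–495), so its yaw is about 0.085. That is exactly 4 clicks back from the stop. The gripped poses put the axis at (543.7, 284.4). Next is the hopper knob.

```bash

python3 -m handwheel '[{"tx":2.3,"ty":-23.6,"tz":0,"turn":0,"claw":6},{"tx":2.3,"ty":-23.6,"tz":0,"turn":0,"claw":6},{"tx":2.3,"ty":-23.6,"tz":0,"turn":0,"claw":6},{"tx":2.3,"ty":-23.6,"tz":0,"turn":0,"claw":6},{"tx":2.3,"ty":-23.6,"tz":8,"turn":0,"claw":6},{"tx":2.3,"ty":-23.6,"tz":12,"turn":0,"claw":6},{"tx":2.3,"ty":-23.6,"tz":14,"turn":0,"claw":6},{"tx":2.3,"ty":-23.6,"tz":14,"turn":0,"claw":6},{"tx":2.3,"ty":-23.6,"tz":14,"turn":0,"claw":6},{"tx":2.3,"ty":-23.6,"tz":14,"turn":0,"claw":6}]'
python3 -c "
from h import *
s=shot('wrist','w4')
plan([540,48,98.5],-3.05)
i=cv2.imread('pics/w4.png')[110:380,76:436]
for p in ([540,48,126],[540,48,94]): print(proj('w4',p))
cv2.imwrite('pics/w4b.png',cv2.resize(i,None,fx=2,fy=2,interpolation=cv2.INTER_CUBIC))"
```

```text
clock: 11.22
eef_pos: [536.9, 46.8, 186.8]
orientation: [[-0.997, -0.08, -0.006], [-0.08, 0.997, -0.0], [0.006, 0.0, -1.0]]
ft_force: [0.2, 0.8, 1.4]
finger_gap: 0.705
grasp_force: 0.0
tx -0.15 ty 0.04 tz 9.04 turn -0.011 q6 -1.57 t 11.27 yaw -3.0608 pos [538.6  47.5 188.9] F [ 1.44  0.1  -0.77] T [ 0.04 -0.03  0.03] q6eff -0.04 gap 0.705 grip 0.0
[259.44269507 214.38028272]
[259.31820792 202.54204533]
```

View pics/w4b.png

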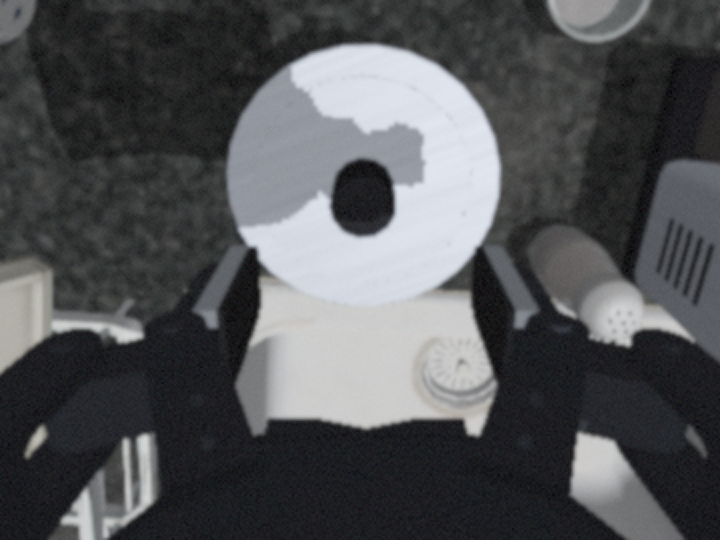

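The knob top is centred near (363,205) in the crop, between the fingers, with the lid around it.

```bash

python3 -m handwheel '[{"tx":-0.1,"ty":0.05,"tz":3,"turn":0,"claw":6},{"tx":-0.1,"ty":0.05,"tz":6,"turn":0,"claw":5.5},{"tx":-0.1,"ty":0.05,"tz":8,"turn":0,"claw":5},{"tx":-0.1,"ty":0.05,"tz":9,"turn":0,"claw":5},{"tx":-0.1,"ty":0.05,"tz":9,"turn":0,"claw":4.5},{"tx":-0.1,"ty":0.05,"tz":9,"turn":0,"claw":4},{"tx":-0.1,"ty":0.05,"tz":9,"turn":0,"claw":3.5},{"tx":-0.1,"ty":0.05,"tz":9,"turn":0,"claw":3},{"tx":-0.1,"ty":0.05,"tz":9,"turn":0,"claw":2.5},{"tx":-0.1,"ty":0.05,"tz":9,"turn":0,"claw":2.5}]'
python3 -c "
from h import *
plan([540,48,98.5],-3.06)"
```

```text
clock: 12.1
eef_pos: [541.1, 47.8, 100.6]
orientation: [[-0.997, -0.081, 0.003], [-0.081, 0.997, 0.0], [-0.003, -0.0, -1.0]]
ft_force: [0.1, -1.3, 5.8]
finger_gap: 0.305
grasp_force: 58.4
tx 0.11 ty 0.03 tz 0.21 turn -0.000 q6 -1.57 t 12.10 yaw -3.0604 pos [541.1  47.8 100.6] F [ 0.06 -1.28  5.77] T [-0.1   0.03  0.02] q6eff 0.02 gap 0.305 grip 58.4
```

```bash

python3 -m handwheel '[{"tx":0.05,"ty":0,"tz":0,"turn":0,"claw":4},{"tx":0.05,"ty":0,"tz":0,"turn":0,"claw":5},{"tx":0.05,"ty":0,"tz":0,"turn":0.1,"claw":5.5},{"tx":0.05,"ty":0,"tz":0,"turn":0.2,"claw":5.5},{"tx":0.05,"ty":0,"tz":0,"turn":0.3,"claw":5.5},{"tx":0.05,"ty":0,"tz":0,"turn":0.4,"claw":5.5},{"tx":0.05,"ty":0,"tz":0,"turn":0.5,"claw":5.5},{"tx":0.05,"ty":0,"tz":0,"turn":0.62,"claw":5.5},{"tx":0.05,"ty":0,"tz":0,"turn":0.74,"claw":5.5},{"tx":0.05,"ty":0,"tz":0,"turn":0.86,"claw":5.5}]'
python3 -m handwheel '[{"tx":0,"ty":0,"tz":0,"turn":0.12,"claw":5.5},{"tx":0,"ty":0,"tz":0,"turn":0.24,"claw":5.5},{"tx":0,"ty":0,"tz":0,"turn":0.36,"claw":5.5},{"tx":0,"ty":0,"tz":0,"turn":0.48,"claw":5.5},{"tx":0,"ty":0,"tz":0.1,"turn":0.6,"claw":5},{"tx":0,"ty":0,"tz":0.1,"turn":0.7,"claw":4.5},{"tx":0,"ty":0,"tz":0.1,"turn":0.7,"claw":4},{"tx":0,"ty":0,"tz":0.1,"turn":0.7,"claw":3.5},{"tx":0,"ty":0,"tz":0.1,"turn":0.7,"claw":3},{"tx":0,"ty":0,"tz":0.1,"turn":0.7,"claw":2.5}]'
python3 -m handwheel '[{"tx":0,"ty":0,"tz":0,"turn":0,"claw":2.3},{"tx":0,"ty":0,"tz":0,"turn":0,"claw":2.2},{"tx":0,"ty":0,"tz":0,"turn":0,"claw":2.2}]'
python3 -c "
from h import *
plan([543.7,284.4,300],yaw(get_obs()))"
```

```text
clock: 12.93
eef_pos: [539.1, 47.8, 99.0]
orientation: [[-0.707, 0.707, -0.0], [0.707, 0.707, 0.0], [0.0, 0.0, -1.0]]
ft_force: [0.7, -0.1, -0.9]
finger_gap: 0.642
grasp_force: 0.0
clock: 13.77
eef_pos: [539.6, 47.8, 98.2]
orientation: [[-0.094, 0.996, 0.001], [0.996, 0.094, 0.0], [0.0, 0.001, -1.0]]
ft_force: [0.9, -0.0, 1.0]
finger_gap: 0.312
grasp_force: 58.8
clock: 14.02
eef_pos: [539.6, 47.8, 98.1]
orientation: [[-0.093, 0.996, 0.001], [0.996, 0.093, 0.0], [-0.0, 0.001, -1.0]]
ft_force: [1.4, 0.0, 3.7]
finger_gap: 0.312
grasp_force: 58.8
tx 23.52 ty 2.62 tz -20.19 turn -0.000 q6 -0.01 t 14.02 yaw 1.6635 pos [539.6  47.8  98.1] F [1.38 0.03 3.71] T [ 0.01 -0.18  0.08] q6eff 0.02 gap 0.312 grip 58.8
```

```bash

python3 -m handwheel '[{"tx":0,"ty":0,"tz":-1,"turn":0,"claw":2.2},{"tx":0,"ty":0,"tz":-3,"turn":0,"claw":2.2},{"tx":0,"ty":0,"tz":-6,"turn":0,"claw":2.2},{"tx":0,"ty":0,"tz":-9,"turn":0,"claw":2.2},{"tx":0,"ty":0,"tz":-12,"turn":0,"claw":2.2},{"tx":0,"ty":0,"tz":-15,"turn":0,"claw":2.2},{"tx":0,"ty":0,"tz":-18,"turn":0,"claw":2.2},{"tx":0,"ty":0,"tz":-21,"turn":0,"claw":2.2},{"tx":0,"ty":0,"tz":-23,"turn":0,"claw":2.2},{"tx":0,"ty":0,"tz":-24,"turn":0,"claw":2.2}]'
python3 -m handwheel '[{"tx":1,"ty":0.1,"tz":0,"turn":0,"claw":2.2},{"tx":3,"ty":0.3,"tz":0,"turn":0,"claw":2.2},{"tx":6,"ty":0.6,"tz":0,"turn":0,"claw":2.2},{"tx":9,"ty":1,"tz":0,"turn":0,"claw":2.2},{"tx":12,"ty":1.3,"tz":0,"turn":0,"claw":2.2},{"tx":15,"ty":1.7,"tz":0,"turn":0,"claw":2.2},{"tx":18,"ty":2,"tz":0,"turn":0,"claw":2.2},{"tx":21,"ty":2.3,"tz":0,"turn":0,"claw":2.2},{"tx":23,"ty":2.6,"tz":0,"turn":0,"claw":2.2},{"tx":23.5,"ty":2.6,"tz":0,"turn":0,"claw":2.2}]'
python3 -m handwheel '[{"tx":0,"ty":0,"tz":0,"turn":0,"claw":2.2},{"tx":0,"ty":0,"tz":0,"turn":0,"claw":2.2},{"tx":0,"ty":0,"tz":0,"turn":0,"claw":2.2}]'
python3 -c "
from h import *
plan([543.7,284.4,286],yaw(get_obs()))
print(get_obs()['orientation'])"
```

```text
clock: 14.85
eef_pos: [539.5, 47.8, 341.2]
orientation: [[-0.092, 0.996, 0.003], [0.996, 0.092, 0.0], [0.0, 0.003, -1.0]]
ft_force: [0.8, 0.6, -2.1]
finger_gap: 0.308
grasp_force: 59.5
clock: 15.68
eef_pos: [542.0, 287.6, 335.1]
orientation: [[-0.094, 0.996, -0.004], [0.996, 0.094, -0.0], [0.0, -0.004, -1.0]]
ft_force: [-0.7, -0.4, -2.8]
finger_gap: 0.31
grasp_force: 59.5
clock: 15.93
eef_pos: [543.0, 283.2, 336.9]
orientation: [[-0.091, 0.996, -0.001], [0.996, 0.091, -0.001], [-0.001, -0.001, -1.0]]
ft_force: [-0.4, -0.6, -1.7]
finger_gap: 0.308
grasp_force: 59.5
tx 0.12 ty 0.09 tz 5.09 turn -0.000 q6 0.39 t 15.93 yaw 1.6623 pos [543.  283.2 336.9] F [-0.41 -0.56 -1.75] T [0.03 0.01 0.02] q6eff 0.01 gap 0.308 grip 59.5
[[-0.09141565  0.99581185 -0.00139326]
 [ 0.99581232  0.09141411 -0.00113295]
 [-0.00100084 -0.00149099 -0.99999839]]
```

```bash

python3 -m handwheel '[{"tx":0.1,"ty":0.08,"tz":1,"turn":0,"claw":2.2},{"tx":0.1,"ty":0.08,"tz":2,"turn":0,"claw":2.2},{"tx":0.1,"ty":0.08,"tz":3,"turn":0,"claw":2.2},{"tx":0.1,"ty":0.08,"tz":4,"turn":0,"claw":2.2},{"tx":0.1,"ty":0.08,"tz":4.8,"turn":0,"claw":2.2},{"tx":0.1,"ty":0.08,"tz":4.8,"turn":0,"claw":2.2},{"tx":0.1,"ty":0.08,"tz":4.8,"turn":0,"claw":2.2},{"tx":0.1,"ty":0.08,"tz":4.8,"turn":0,"claw":2.2},{"tx":0.1,"ty":0.08,"tz":4.8,"turn":0,"claw":2.2}]'
python3 -c "
from h import *
plan([543.7,284.4,265],yaw(get_obs()))
s=shot('side','s1');t=shot('scene','s2')
a=cv2.resize(s['img'][130:250,180:290],None,fx=3.6,fy=3.6,interpolation=cv2.INTER_CUBIC);b=cv2.resize(t['img'][130:250,240:350],None,fx=3.6,fy=3.6,interpolation=cv2.INTER_CUBIC)
cv2.imwrite('pics/s12.png',np.hstack([a,b])[:,:,::-1])"
```

```text
clock: 16.68
eef_pos: [544.5, 285.5, 290.5]
orientation: [[-0.092, 0.996, 0.001], [0.996, 0.092, 0.001], [0.0, 0.001, -1.0]]
ft_force: [-0.4, -0.3, -2.5]
finger_gap: 0.309
grasp_force: 59.5
tx -0.10 ty -0.09 tz 2.55 turn -0.000 q6 0.39 t 16.68 yaw 1.6629 pos [544.5 285.5 290.5] F [-0.36 -0.27 -2.46] T [ 0.02  0.02 -0.03] q6eff -0.00 gap 0.309 grip 59.5
```

View pics/s12.png

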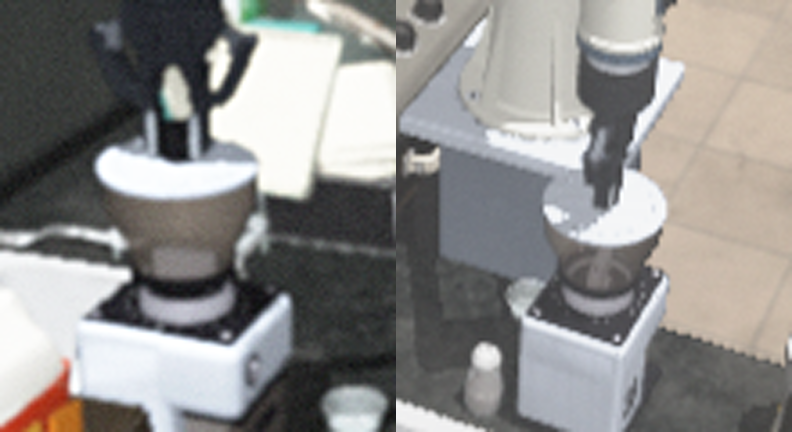

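Both views show the hopper upright and centred over the collar: skirt at (188,285) left, (598,285) right.

```bash

python3 -m handwheel '[{"tx":-0.1,"ty":-0.08,"tz":0.3,"turn":0,"claw":2.2},{"tx":-0.1,"ty":-0.08,"tz":0.6,"turn":0,"claw":2.2},{"tx":-0.1,"ty":-0.08,"tz":0.8,"turn":0,"claw":2.2},{"tx":-0.1,"ty":-0.08,"tz":0.8,"turn":0,"claw":2.2},{"tx":-0.1,"ty":-0.08,"tz":0.8,"turn":0,"claw":2.2},{"tx":-0.1,"ty":-0.08,"tz":0.8,"turn":0,"claw":2.2}]'
python3 -c "
from h import *
plan([543.7,284.4,265],yaw(get_obs()))"
```

```text
clock: 17.28
eef_pos: [543.5, 284.2, 281.8]
orientation: [[-0.092, 0.996, -0.0], [0.996, 0.092, 0.0], [0.0, -0.0, -1.0]]
ft_force: [1.0, -0.2, -2.1]
finger_gap: 0.309
grasp_force: 59.5
tx 0.02 ty 0.03 tz 1.68 turn -0.000 q6 0.39 t 17.28 yaw 1.6628 pos [543.5 284.2 281.8] F [ 1.01 -0.22 -2.12] T [-0.04  0.08 -0.04] q6eff 0.00 gap 0.309 grip 59.5
```

Lower slowly, 8 mm.

```bash

python3 -m handwheel '[{"tx":0,"ty":0.02,"tz":0.1,"turn":0,"claw":2.2},{"tx":0,"ty":0.02,"tz":0.2,"turn":0,"claw":2.2},{"tx":0,"ty":0.02,"tz":0.3,"turn":0,"claw":2.2},{"tx":0,"ty":0.02,"tz":0.4,"turn":0,"claw":2.2},{"tx":0,"ty":0.02,"tz":0.5,"turn":0,"claw":2.2},{"tx":0,"ty":0.02,"tz":0.6,"turn":0,"claw":2.2},{"tx":0,"ty":0.02,"tz":0.7,"turn":0,"claw":2.2},{"tx":0,"ty":0.02,"tz":0.8,"turn":0,"claw":2.2},{"tx":0,"ty":0.02,"tz":0.8,"turn":0,"claw":2.2}]'
python3 -c "
from h import *
plan([543.7,284.4,263],yaw(get_obs()))"
```

```text
clock: 18.03
eef_pos: [543.6, 284.2, 273.6]
orientation: [[-0.092, 0.996, -0.0], [0.996, 0.092, 0.0], [0.0, -0.0, -1.0]]
ft_force: [-0.1, 0.5, -3.1]
finger_gap: 0.31
grasp_force: 59.5
tx 0.02 ty 0.01 tz 1.06 turn -0.000 q6 0.39 t 18.03 yaw 1.6628 pos [543.6 284.2 273.6] F [-0.06  0.55 -3.06] T [ 0.14 -0.01  0.  ] q6eff -0.01 gap 0.310 grip 59.5
```

```bash

python3 -m handwheel '[{"tx":0,"ty":0,"tz":0.1,"turn":0,"claw":2.2},{"tx":0,"ty":0,"tz":0.2,"turn":0,"claw":2.2},{"tx":0,"ty":0,"tz":0.3,"turn":0,"claw":2.2},{"tx":0,"ty":0,"tz":0.4,"turn":0,"claw":2.2},{"tx":0,"ty":0,"tz":0.5,"turn":0,"claw":2.2},{"tx":0,"ty":0,"tz":0.6,"turn":0,"claw":2.2},{"tx":0,"ty":0,"tz":0.7,"turn":0,"claw":2.2},{"tx":0,"ty":0,"tz":0.8,"turn":0,"claw":2.2},{"tx":0,"ty":0,"tz":0.85,"turn":0,"claw":2.2},{"tx":0,"ty":0,"tz":0.9,"turn":0,"claw":2.2}]'
python3 -c "
from h import *
plan([543.7,284.4,263],yaw(get_obs()))"
```

```text
clock: 18.87
eef_pos: [543.6, 284.2, 264.8]
orientation: [[-0.092, 0.996, -0.0], [0.996, 0.092, 0.0], [0.0, -0.0, -1.0]]
ft_force: [-0.9, 0.3, -1.7]
finger_gap: 0.31
grasp_force: 59.5
tx 0.02 ty 0.01 tz 0.18 turn -0.000 q6 0.39 t 18.87 yaw 1.6628 pos [543.6 284.2 264.8] F [-0.86  0.3  -1.66] T [0.24 0.11 0.01] q6eff 0.00 gap 0.310 grip 59.5
```

```bash

python3 -m handwheel '[{"tx":0,"ty":0,"tz":0.04,"turn":0,"claw":2.2},{"tx":0,"ty":0,"tz":0.08,"turn":0,"claw":2.2},{"tx":0,"ty":0,"tz":0.08,"turn":0,"claw":2.2}]'
python3 -c "
from h import *
plan([543.7,284.4,263],yaw(get_obs()))"
```

```text
clock: 19.12
eef_pos: [543.7, 284.2, 264.0]
orientation: [[-0.092, 0.996, 0.0], [0.996, 0.092, 0.0], [0.0, 0.0, -1.0]]
ft_force: [-0.3, 1.0, -3.4]
finger_gap: 0.308
grasp_force: 59.5
tx 0.02 ty 0.01 tz 0.10 turn -0.000 q6 0.39 t 19.12 yaw 1.6628 pos [543.7 284.2 264. ] F [-0.31  1.   -3.45] T [0.18 0.08 0.05] q6eff -0.00 gap 0.308 grip 59.5
```

```bash

python3 -m handwheel '[{"tx":0,"ty":0,"tz":0.04,"turn":0,"claw":2.2},{"tx":0,"ty":0,"tz":0.08,"turn":0,"claw":2.2},{"tx":0,"ty":0,"tz":0.1,"turn":0,"claw":2.2},{"tx":0,"ty":0,"tz":0.1,"turn":0,"claw":2.2}]'
python3 -c "
from h import *
plan([543.7,284.4,263],yaw(get_obs()))"
```

```text
clock: 19.45
eef_pos: [543.7, 284.3, 263.3]
orientation: [[-0.092, 0.996, 0.0], [0.996, 0.092, 0.0], [0.0, 0.0, -1.0]]
ft_force: [0.3, 0.9, 0.3]
finger_gap: 0.307
grasp_force: 59.8
tx 0.01 ty -0.00 tz 0.03 turn -0.000 q6 0.39 t 19.45 yaw 1.6628 pos [543.7 284.3 263.3] F [0.33 0.87 0.3 ] T [0.21 0.2  0.  ] q6eff -0.01 gap 0.307 grip 59.8
```

```bash

python3 -m handwheel '[{"tx":0,"ty":0,"tz":0.03,"turn":0,"claw":2.2},{"tx":0,"ty":0,"tz":0.05,"turn":0,"claw":2.2},{"tx":0,"ty":0,"tz":0.05,"turn":0,"claw":2.2}]'
python3 -c "
from h import *
plan([543.7,284.4,263],yaw(get_obs()))"
```

```text
clock: 19.7
eef_pos: [543.9, 284.4, 263.1]
orientation: [[-0.092, 0.996, 0.001], [0.996, 0.092, 0.001], [0.001, 0.001, -1.0]]
ft_force: [-1.2, 1.8, 4.7]
finger_gap: 0.31
grasp_force: 60.1
tx -0.00 ty -0.02 tz 0.01 turn -0.000 q6 0.39 t 19.70 yaw 1.6628 pos [543.9 284.4 263.1] F [-1.19  1.77  4.72] T [ 0.21  0.49 -0.02] q6eff -0.01 gap 0.310 grip 60.1
```

Contact is felt at the seated height, so it is home. I'll release, rise and look.

```bash

python3 -m handwheel '[{"tx":0,"ty":0,"tz":0,"turn":0,"claw":3.2},{"tx":0,"ty":0,"tz":0,"turn":0,"claw":4},{"tx":0,"ty":0,"tz":0,"turn":0,"claw":5},{"tx":0,"ty":0,"tz":0,"turn":0,"claw":5.5},{"tx":0,"ty":0,"tz":-1.5,"turn":0,"claw":5.5},{"tx":0,"ty":0,"tz":-4,"turn":0,"claw":5.5},{"tx":0,"ty":0,"tz":-7,"turn":0,"claw":5.5},{"tx":0,"ty":0,"tz":-10,"turn":0,"claw":5.5},{"tx":0,"ty":0,"tz":-13,"turn":0,"claw":5.5},{"tx":0,"ty":0,"tz":-13,"turn":0,"claw":5.5}]'
python3 -m handwheel '[{"tx":0,"ty":0,"tz":0,"turn":0,"claw":5.5},{"tx":0,"ty":0,"tz":0,"turn":0,"claw":5.5},{"tx":0,"ty":0,"tz":0,"turn":0,"claw":5.5}]'
python3 -c "
from h import *
s=shot('side','s3');t=shot('scene','s4')
a=cv2.resize(s['img'][130:250,180:290],None,fx=3.6,fy=3.6,interpolation=cv2.INTER_CUBIC);b=cv2.resize(t['img'][130:250,240:350],None,fx=3.6,fy=3.6,interpolation=cv2.INTER_CUBIC)
cv2.imwrite('pics/s34.png',np.hstack([a,b])[:,:,::-1])"
```

```text
clock: 20.53
eef_pos: [545.6, 285.1, 399.2]
orientation: [[-0.092, 0.996, 0.008], [0.996, 0.092, 0.004], [0.003, 0.009, -1.0]]
ft_force: [1.0, -0.2, -0.2]
finger_gap: 0.642
grasp_force: 0.0
clock: 20.78
eef_pos: [543.1, 283.9, 391.1]
orientation: [[-0.092, 0.996, -0.002], [0.996, 0.092, -0.001], [-0.001, -0.002, -1.0]]
ft_force: [-0.2, -0.9, -0.4]
finger_gap: 0.647
grasp_force: 0.0
```

View pics/s34.png

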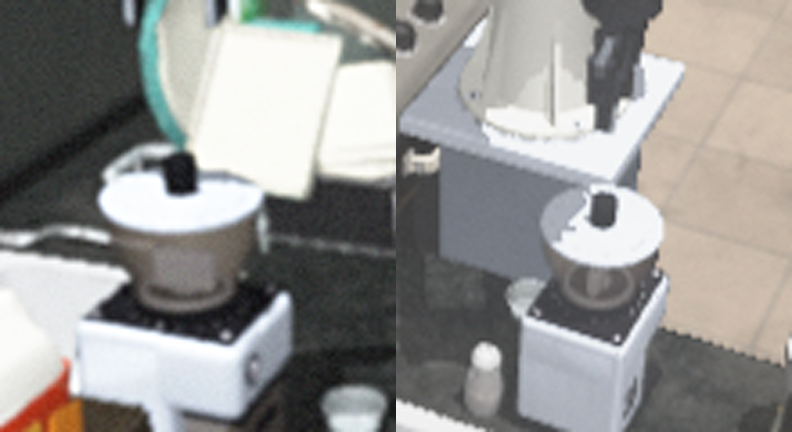

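The hopper sits level with its skirt flat on the shoulder plate (base at (188,308) left, (598,305) right), and the gripper is clear.

```bash
python3 -c "
from station import *
print(hand_in())"
```

```text
the job is handed in; nothing more can be done
None
```

The job is handed in: the carrier was closed to its stop and backed out four clicks, and the hopper sits level and fully home. At the stop the wrist briefly read 2.1 N m, over the 1.5 N m forcing mark, though the fin turned only about 0.06 rad past it (limit 0.15), so that could be marked as forcing.

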